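Size a rolling-pin ring on the taper gauge

ROBOT

A 6-joint arm with a two-finger parallel gripper is mounted at the origin on a cart in front of the work surface, level with it; the furniture and walls round the work are solid. World frame = base frame: x ahead of the robot, y to its left, z up, the work surface at z = 0. Lengths are in m, angles in degrees, forces in N, time in s.
With the tool pointing down it reaches from about 0.4 to 0.825 m from the base axis. Payload 7 kg.
Tool frame: the origin (TCP) lies at the very end of the fingers, on their centre line; the grasp point (between the pads) lies 19 mm behind it (ctrl.tcp_to_grasp is the distance from the TCP to the grasp point, in m); z points along the fingers, x is the direction in which the jaws open and shut, and the axes are right-handed (so a half turn about z gives the same grasp; the last joint's range is limited). The gripper opens to 88 mm and grips with 3 to 60 N. Pads are 19 mm wide; open, the fingers measure 130 mm over their backs; the gripper's body (78 mm by 193 mm) begins 47 mm behind the grasp point.
Start: joints at [88.299, 20.546, 0.682, 0, -70.136, -16.507], TCP at [0.211, 0.641, 0.227] pointing down, gripper open.
Joint ranges: [-176.03, 176.03], [-82.01, 121.73], [-58.28, 71.71], [-173.87, 95.51], [-174.79, -0.11], [-173.66, 173.66]. Speed limits (degrees/s): [136.94, 136.94, 172.46, 180, 180, 180].

INTERFACE

Orientations are given as [roll, pitch, yaw] about the fixed x, y, z axes, in that order (R = Rz(yaw) Ry(pitch) Rx(roll)).
In Python, from plant import sensors, vision, ticket, ctrl gives the robot as it stands. The module is installed in compiled form; this text tells all that it offers.
- The arm moves only by the tool drive_tool, never from a script. Its argument "moves" is a list of rows, each a list of 6 numbers: the shift along the tool's x, y, z in units of 0.15 m (1.0 is 0.15 m), then the turn, a rotation vector about the tool's x, y, z in units of 60 degrees (1.0 is 60 degrees). In form: [[dx, dy, dz, rx, ry, rz], ...]. A call has 1 to 8 rows; each row is the pose to reach, as a shift and turn from the pose measured when the call began, along the tool's axes at that moment; what a row does not reach only later rows make up. A row lasts 1/10 s, in which the tool goes at most 50 mm and 8.59 degrees, less where a joint would pass 70% of its speed; a pose out of reach is approached as far as the arm can. A call with a number of a shift or a turn outside -1 to 1 is refused whole. A call with a gripper value outside its range is refused whole. "fingers" is the opening, from -1 (shut) to 1 (fully open), set as the call begins (left out, the last holds). The fingers move at their own pace and stop on an object; the grip force is fixed at half the most. Time passes only in rows, so rows that repeat a pose let the fingers close. It gives the time, the measured TCP pose, the force and the opening at its end, in the units of the state.
- sensors.get_obs(): the state, without advancing time (a new reading comes with each control period).
- vision.snapshot(name): name is "scene" or "top" or "wrist"; returns a dict with "pixels" (480x640x3 uint8, red, green, blue), "fx", "fy", "cx", "cy" (pixels), "R" (3x3) and "t" (3): a world point X has camera coordinates R X + t. Camera axes: x right, y down, z forward; pixel columns grow to the right and rows downward; lengths in m; the calibration is good to about 2 mm. A picture is of the moment at which its call begins. There is no depth.
- ticket.close_job(): hands the job in, once; it reports no verdict.
The state is a dict: "clock": time; "joint_pos": joint angles; "qvel": joint speeds; "tau": joint torques, N m; "tool_pos": TCP position; "orientation": TCP orientation; "force": force on the tool from outside, world axes, zero at the start; "moment": the same for the moment, N m; "opening": finger opening in m.
Only numpy, scipy, OpenCV 4.12 (cv2) and the standard library are available. Lean on these libraries where they do the work, as an engineer would, in place of code of your own. Each camera call takes 0.05 s, during which the arm holds its last target.

TASK

One rolling-pin guide ring hangs loose on the nose of the steel sizing taper. Slide it along the taper until it is snug, not cocked, and goes no farther, then slide the pointer to the scale line abreast of the line on the taper at which the ring's far face has stopped. Leave the ring there, the two spare rings on their peg, and the cup and canister where they stand.

Things in the scene. Friction and masses are not known exactly. Their poses are not given: they have to be found in the camera images.
- gauge: Sizing gauge, fixed: wooden board 12 mm thick (gauge x -75 to 165, y -178 to 125) carrying a steel nose and taper, a spare peg and a pointer rail. Origin on the worktop below the taper's small end; x level along the taper from nose to thick end (roughly away from the robot, turned a little each time), y left, z up. Post behind the taper at x 118 to 146, y +-31, top z 110. Pointer rail at y 100.
- nose (a point): Centre of the nose, at gauge x -23, y 0, z 88: a level steel rod 34 mm in diameter from x -47 to 0, with a 40 mm lip from x -54 to -47. The ring to be sized hangs on it, its centre about 3 mm along x from this point.
- spare_peg (a point): Centre of the spare peg, at gauge x 24, y -125, z 88: a level steel rod like the nose, x -47 to 95, with the same lip, in front of its own post (to z 117). The two spare rings hang on it, centres at gauge x about 0 and 55.
- taper: Fixed steel taper, coaxial with the nose. Origin: centre of its small end (gauge x 0, y 0, z 88); axes parallel to the gauge's, x its level centre line. Diameter 34 mm + 0.2667 per mm of x, length 125. Dark lines round it at x 37.5, 67.5, 97.5 (where it is 44, 52, 60 mm thick): a ring of that bore stops with its far face (towards the thick end) at the line. Snug, it may lean back by up to the half angle, 7.6 degrees.
- ring_44: Plain light-wood rolling-pin guide ring, outside 96 mm, 12 mm thick, bore 44 mm, about 60 g. Origin at its centre; x is its axis, level along the gauge at first. The three rings differ only in bore; any one may be on the nose, the others are spares. It hangs off-centre, bore resting on the rod's top, until snug on the taper, where friction holds it when let go.
- ring_52: Plain light-wood rolling-pin guide ring, outside 96 mm, 12 mm thick, bore 52 mm, about 60 g. Origin at its centre; x is its axis, level along the gauge at first. The three rings differ only in bore; any one may be on the nose, the others are spares. It hangs off-centre, bore resting on the rod's top, until snug on the taper, where friction holds it when let go.
- ring_60: Plain light-wood rolling-pin guide ring, outside 96 mm, 12 mm thick, bore 60 mm, about 60 g. Origin at its centre; x is its axis, level along the gauge at first. The three rings differ only in bore; any one may be on the nose, the others are spares. It hangs off-centre, bore resting on the rod's top, until snug on the taper, where friction holds it when let go.
- pointer (a joint): Travel of the pointer along its rail in m: 0 at the nose end, growing towards the thick end, up to 0.145. The pointer's tip is at gauge x = joint - 0.030. It starts between 0 and 0.04 and stays where it is left (about 1 N of friction).
- pointer_tip (a point): Tip of the pointer's thin finger, which lies over the scale strip and is read against its lines (gauge y 64, z 24).
- pointer_grip (a point): On the pointer's upright dark-steel square post, 16 x 16 mm, which stands from z 34 to z 101 on a 24 mm square shoe riding on the rail; this point is on the post's centre line at gauge y 100, z 85.
- line1 (a point): Scale line with 1 dot: the size line for the 44 mm bore, at gauge x 37.5, y 72, z 15.
- line2 (a point): Scale line with 2 dots: the size line for the 52 mm bore, at gauge x 67.5, y 72, z 15.
- line3 (a point): Scale line with 3 dots: the size line for the 60 mm bore, at gauge x 97.5, y 72, z 15.
- red_canister: Bystander: red tea canister, 74 mm across, 124 mm tall; origin under its centre.
- blue_cup: Bystander: white cup with a blue pattern, 65 mm across, 78 mm tall; origin under its centre.

How it is judged (in metres and radians):
On the way, in this order (a step that is already met when the one before it is completed fails the run):
1. the ring from the nose sits snug and not cocked on the taper at its own line, the spares still on their peg (((x of ring_44 in the frame of taper between 0.0265 and 0.0365 m and y of ring_44 in the frame of taper between -0.003 and 0.003 m and z of ring_44 in the frame of taper between -0.003 and 0.003 m and angle between the x axis of ring_44 and the x axis of taper, either way round below 0.17 rad and distance of each of ring_52, ring_60 from where it was at the start of the episode below 0.03 m) or (x of ring_52 in the frame of taper between 0.0565 and 0.0665 m and y of ring_52 in the frame of taper between -0.003 and 0.003 m and z of ring_52 in the frame of taper between -0.003 and 0.003 m and angle between the x axis of ring_52 and the x axis of taper, either way round below 0.17 rad and distance of each of ring_44, ring_60 from where it was at the start of the episode below 0.03 m) or (x of ring_60 in the frame of taper between 0.0865 and 0.0965 m and y of ring_60 in the frame of taper between -0.003 and 0.003 m and z of ring_60 in the frame of taper between -0.003 and 0.003 m and angle between the x axis of ring_60 and the x axis of taper, either way round below 0.17 rad and distance of each of ring_44, ring_52 from where it was at the start of the episode below 0.03 m))), for 0.2 s.
2. with the ring seated, the pointer is at that line of the scale (((x of ring_44 in the frame of taper between 0.0265 and 0.0365 m and y of ring_44 in the frame of taper between -0.003 and 0.003 m and z of ring_44 in the frame of taper between -0.003 and 0.003 m and angle between the x axis of ring_44 and the x axis of taper, either way round below 0.17 rad and distance of each of ring_52, ring_60 from where it was at the start of the episode below 0.03 m and x of pointer_tip in the frame of gauge between 0.0305 and 0.0445 m) or (x of ring_52 in the frame of taper between 0.0565 and 0.0665 m and y of ring_52 in the frame of taper between -0.003 and 0.003 m and z of ring_52 in the frame of taper between -0.003 and 0.003 m and angle between the x axis of ring_52 and the x axis of taper, either way round below 0.17 rad and distance of each of ring_44, ring_60 from where it was at the start of the episode below 0.03 m and x of pointer_tip in the frame of gauge between 0.0605 and 0.0745 m) or (x of ring_60 in the frame of taper between 0.0865 and 0.0965 m and y of ring_60 in the frame of taper between -0.003 and 0.003 m and z of ring_60 in the frame of taper between -0.003 and 0.003 m and angle between the x axis of ring_60 and the x axis of taper, either way round below 0.17 rad and distance of each of ring_44, ring_52 from where it was at the start of the episode below 0.03 m and x of pointer_tip in the frame of gauge between 0.0905 and 0.1045 m))), for 0.2 s.
At the end, for the whole second after the job is handed in: The ring from the nose rests on the taper, far face within 5 mm of the line for its bore, centred within 3 mm, square within 0.17 rad; the pointer tip rests within 7 mm of that bore's scale line; both spare rings are within 30 mm of where they hung (((x of ring_44 in the frame of taper between 0.0265 and 0.0365 m and y of ring_44 in the frame of taper between -0.003 and 0.003 m and z of ring_44 in the frame of taper between -0.003 and 0.003 m and angle between the x axis of ring_44 and the x axis of taper, either way round below 0.17 rad and distance of each of ring_52, ring_60 from where it was at the start of the episode below 0.03 m and x of pointer_tip in the frame of gauge between 0.0305 and 0.0445 m) or (x of ring_52 in the frame of taper between 0.0565 and 0.0665 m and y of ring_52 in the frame of taper between -0.003 and 0.003 m and z of ring_52 in the frame of taper between -0.003 and 0.003 m and angle between the x axis of ring_52 and the x axis of taper, either way round below 0.17 rad and distance of each of ring_44, ring_60 from where it was at the start of the episode below 0.03 m and x of pointer_tip in the frame of gauge between 0.0605 and 0.0745 m) or (x of ring_60 in the frame of taper between 0.0865 and 0.0965 m and y of ring_60 in the frame of taper between -0.003 and 0.003 m and z of ring_60 in the frame of taper between -0.003 and 0.003 m and angle between the x axis of ring_60 and the x axis of taper, either way round below 0.17 rad and distance of each of ring_44, ring_52 from where it was at the start of the episode below 0.03 m and x of pointer_tip in the frame of gauge between 0.0905 and 0.1045 m)) and linear speed of each of ring_44, ring_52, ring_60 below 0.02 m/s and velocity of joint pointer between -0.01 and 0.01 m/s); the robot touches nothing.
It fails at once if the canister is moved more than 40 mm or tipped (distance of red_canister from where it was at the start of the episode above 0.04 m or angle between red_canister's own z axis and vertical above 0.4 rad).
It fails at once if the cup is moved more than 40 mm or tipped (distance of blue_cup from where it was at the start of the episode above 0.04 m or angle between blue_cup's own z axis and vertical above 0.4 rad).
It also fails if it takes over 51 s, if anything falls off the work surface, if the arm or the gripper's body presses on something with over 40 N, if the wrist force passes 120 N, or if a joint passes its speed limit or range.

## Working session

There is one attempt and no reset: what is moved stays moved. The work goes in short steps, Python scripts to look and compute and a tool call to move; the robot and the scene stay as the last step left them, time stands still between calls to the robot, and variables do not carry over. Pictures are saved under pics/ and viewed, and the job is handed in when it is done.

Besides the shell and the picture viewer there is one more tool, called after "Emit:" by a JSON object that holds its "op" and its "data", one argument or row to a line. drive_tool: Moves the arm, as the interface text tells. Shifts and turns lie within -1 to 1; 1 stands for 0.15 m of shift or 60 degrees of turn. Its arguments: {"type":"object","properties":{"moves":{"type":"array"},"fingers":{"type":"number"}},"required":["moves"]}

```bash
mkdir -p pics; cat > h.py <<'E'
from plant import sensors, vision, ticket, ctrl
import numpy as np, cv2, pickle
def snap(name,tag):
    s=vision.snapshot(name); cv2.imwrite(f'pics/{tag}.png',cv2.cvtColor(s['pixels'],cv2.COLOR_RGB2BGR))
    pickle.dump(s,open(f'pics/{tag}.pkl','wb')); return s
def load(tag): return pickle.load(open(f'pics/{tag}.pkl','rb'))
def proj(s,X):
    c=np.asarray(X)@np.array(s['R']).T+np.array(s['t']); return np.stack([s['fx']*c[...,0]/c[...,2]+s['cx'],s['fy']*c[...,1]/c[...,2]+s['cy']],-1)
def onz(s,u,v,z):
    R=np.array(s['R']);t=np.array(s['t']); o=-R.T@t; d=R.T@np.array([(u-s['cx'])/s['fx'],(v-s['cy'])/s['fy'],1]); return o+d*(z-o[2])/d[2]
E
python3 - <<'E'
from h import *
for n in ['scene','top','wrist']:
    s=snap(n,n+'0'); R=np.array(s['R']);print(n,s['fx'],-R.T@s['t'])
print(sensors.get_obs())
E
```

```text
scene 614.6096251885106 [ 0.07411827 -1.02694315  0.53301256]
top 546.3213562760706 [ 0.33117114 -0.21312806  0.99259379]
wrist 366.6508926797957 [0.28469278 0.6162449  0.38391794]
{'clock': 0.15, 'joint_pos': array([ 8.82989588e+01,  2.05835943e+01,  6.45277417e-01, -1.34030749e-02,
       -7.01351857e+01, -1.65059173e+01]), 'qvel': array([-0.04432069, -0.19131799,  0.10989422,  0.11701189,  0.08659253,
        0.04771919]), 'tau': array([-1.04490889e-03, -5.83276641e+01,  2.93291420e+01,  7.00119674e+00,
        8.77885264e-03, -1.05330878e-04]), 'tool_pos': array([0.21083276, 0.64084232, 0.2258197 ]), 'orientation': array([-1.79991197e+02, -7.40537794e-02, -1.08211527e+02]), 'force': array([-0.12579227,  0.19061328,  0.99950132]), 'moment': array([-0.02826863,  0.03128208, -0.0046829 ]), 'opening': 0.08767508503417373}
```

View pics/scene0.png

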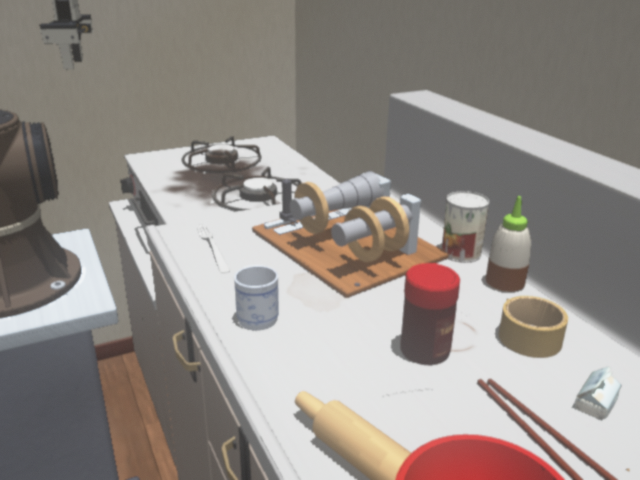

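View pics/top0.png

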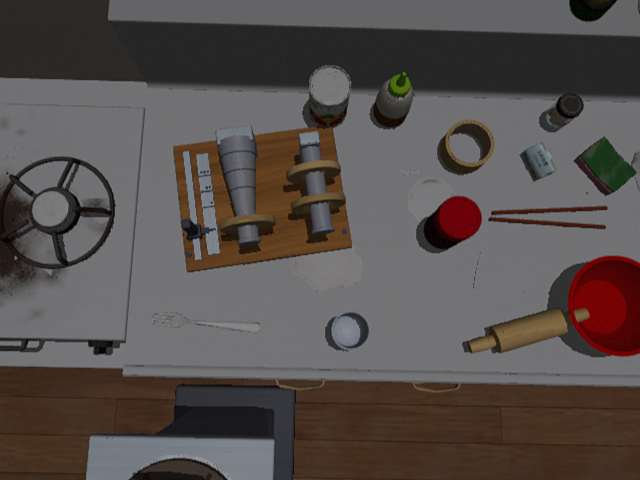

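View pics/wrist0.png

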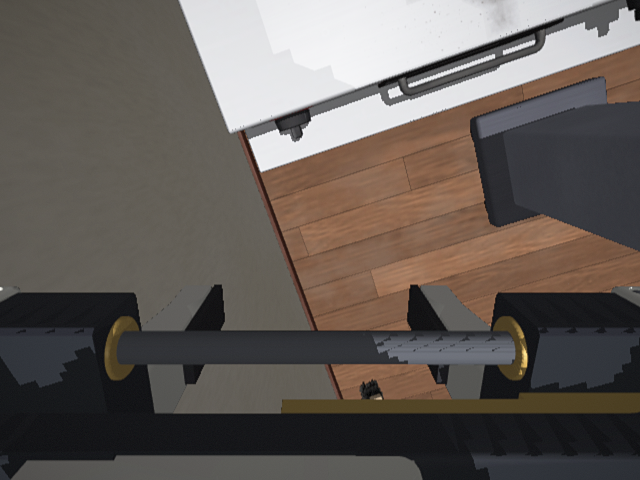

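```bash
python3 - <<'E'
from h import *
s=load('top0')
im=cv2.imread('pics/top0.png')[115:280,165:360]; cv2.imwrite('pics/topz.png',cv2.resize(im,None,fx=4,fy=3.6,interpolation=cv2.INTER_CUBIC)[:600,:780])
px=np.array([(174,147),(331,127),(351,248),(187,270)],float)
G=np.array([(.165,.125),(.165,-.178),(-.075,-.178),(-.075,.125)])
W=np.array([onz(s,*p,.012)[:2] for p in px]); print(W)
mg,mw=G.mean(0),W.mean(0); H=(G-mg).T@(W-mw); a=np.arctan2(H[0,1]-H[1,0],H[0,0]+H[1,1])
R=np.array([[np.cos(a),-np.sin(a)],[np.sin(a),np.cos(a)]]); o=mw-R@mg; print(np.degrees(a),o,(G@R.T+o-W)*1000)
E
```

```text
[[ 0.66734002  0.04397812]
 [ 0.71528419 -0.24889164]
 [ 0.48452972 -0.28926154]
 [ 0.43734461  0.00491113]]
9.426252950707008 [ 0.52739215 -0.10354382] [[ 2.35191674  2.8135862 ]
 [ 4.03247614 -3.22531038]
 [-1.9723837  -2.16213219]
 [-4.41200918  2.57385637]]
```

View pics/topz.png

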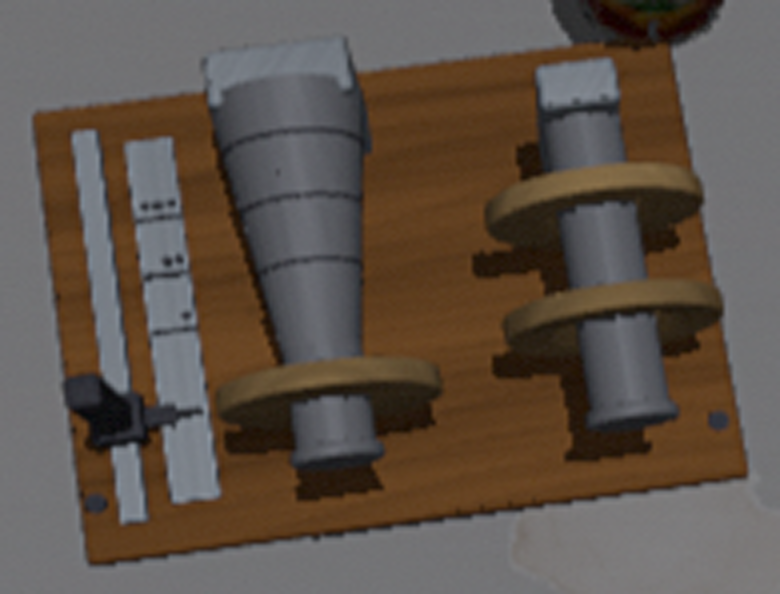

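```bash
python3 - <<'E'
from h import *
im=cv2.imread('pics/scene0.png')[165:295,245:455]; cv2.imwrite('pics/scz.png',cv2.resize(im,None,fx=3.75,fy=3.75,interpolation=cv2.INTER_CUBIC))
E
```

```text
(no output)
```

View pics/scz.png

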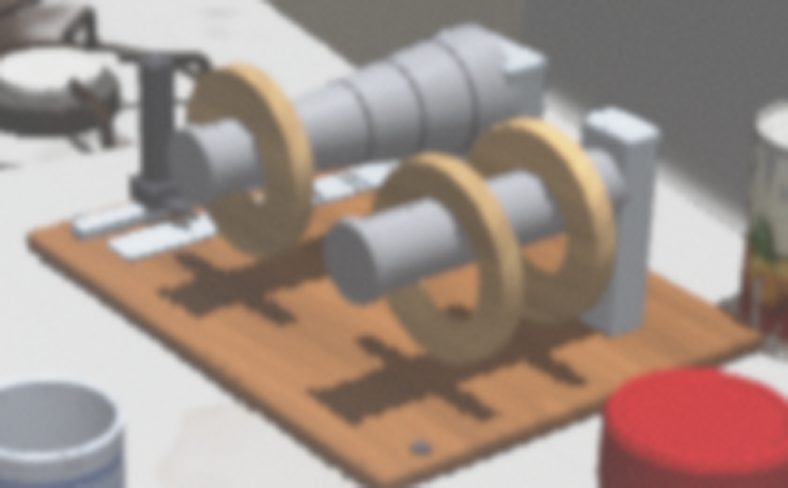

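```bash
cat > fit.py <<'E'
from h import *
from scipy.optimize import least_squares
T=load('top0');S=load('scene0')
tz=lambda u,v:((u+.5)/4-.5+165,(v+.5)/3.6-.5+115)
sz=lambda u,v:((u+.5)/3.75-.5+245,(v+.5)/3.75-.5+165)
obs=[(T,tz(33,113),(.165,.125,.012)),(T,tz(671,45),(.165,-.178,.012)),(T,tz(747,472),(-.075,-.178,.012)),(T,tz(90,563),(-.075,.125,.012)),
(T,tz(158,217),(.0975,.072,.015)),(T,tz(164,275),(.0675,.072,.015)),(T,tz(174,331),(.0375,.072,.015)),
(S,sz(30,238),(-.075,.125,.012)),(S,sz(385,480),(-.075,-.178,.012)),(S,sz(762,340),(.165,-.178,.012))]
def g2w(p,G):
    G=np.asarray(G,float);c,s=np.cos(p[2]),np.sin(p[2]);return np.stack([p[0]+c*G[...,0]-s*G[...,1],p[1]+s*G[...,0]+c*G[...,1],G[...,2]],-1)
f=lambda p:np.concatenate([proj(s,g2w(p,g))-uv for s,uv,g in obs])
r=least_squares(f,[.527,-.103,.165],loss='soft_l1'); P=r.x
if __name__=='__main__':
    print(P,np.degrees(P[2])); print(f(P).reshape(-1,2).round(1).tolist())
    for s,tag in((T,'top0'),(S,'scene0')):
        im=cv2.imread(f'pics/{tag}.png'); k=4; im=cv2.resize(im,None,fx=k,fy=k,interpolation=cv2.INTER_CUBIC)
        th=np.linspace(0,2*np.pi,80)
        def circ(x,y,z,rad,col):
            uv=(proj(s,g2w(P,np.stack([x+0*th,y+rad*np.cos(th),z+rad*np.sin(th)],-1)))+.5)*k-.5; cv2.polylines(im,[uv.astype(int)],1,col,1)
        circ(-.054,0,.088,.020,(0,255,0));circ(.0375,0,.088,.022,(0,255,0));circ(.0975,0,.088,.030,(0,255,0));circ(-.054,-.125,.088,.020,(0,255,0))
        for b,col in((44,(255,0,0)),(52,(0,255,255)),(60,(255,0,255))):
            z=.105-b/2000; circ(-.026,0,z,.048,col);circ(-.026,0,z,b/2000,col)
        x0,y0=(165,115) if tag=='top0' else (245,165)
        cv2.imwrite(f'pics/ov_{tag}.png',im[y0*k:y0*k+600,x0*k:x0*k+800])
E
python3 fit.py
```

```text
[ 0.52989749 -0.10416008  0.17378143] 9.95694260087669
[[-0.6, -0.8], [-0.2, -4.1], [1.4, 1.1], [-0.8, 0.6], [0.3, 0.3], [0.6, -0.3], [0.0, -0.1], [-1.7, -1.5], [-0.5, 1.1], [3.0, -1.9]]
```

View pics/ov_top0.png

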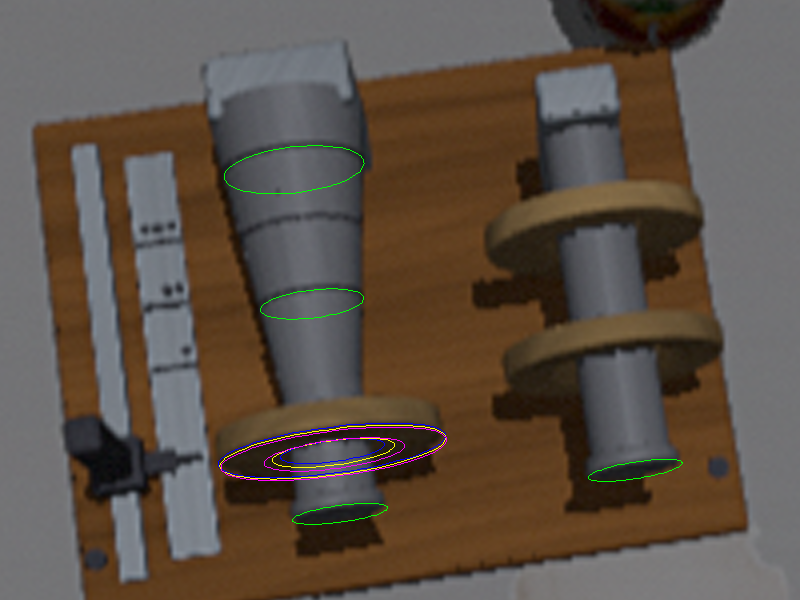

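View pics/ov_scene0.png

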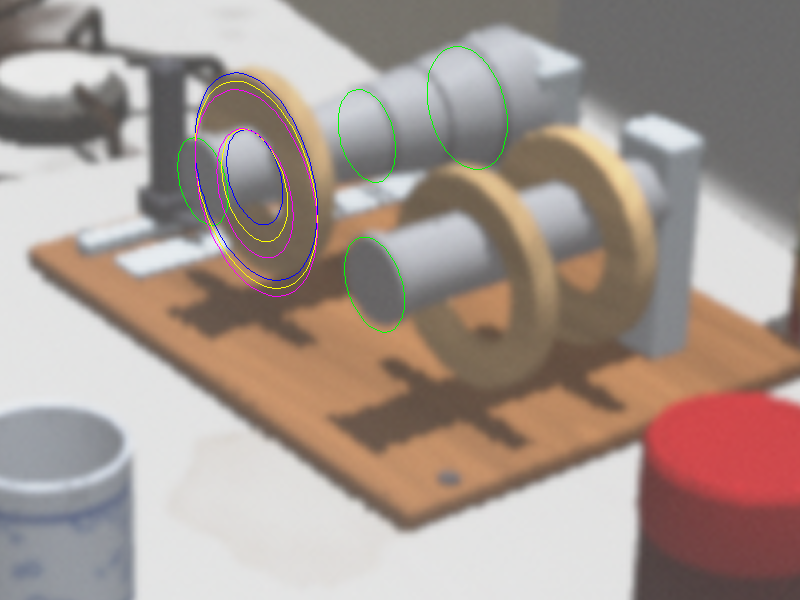

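```bash
cat > go.py <<'E'
import sys
from fit import *
from scipy.spatial.transform import Rotation as Ro
def rep(gx,gy,z,yawoff=0):
    o=sensors.get_obs(); R=Ro.from_euler('xyz',o['orientation'],degrees=True)
    w=g2w(P,[gx/1000,gy/1000,z/1000]); d=R.inv().apply(w-o['tool_pos'])/.15
    Rt=Ro.from_euler('xyz',[180,0,np.degrees(P[2])+90+yawoff],degrees=True)
    rv=np.degrees((R.inv()*Rt).as_rotvec())/60
    c,s=np.cos(P[2]),np.sin(P[2]); q=o['tool_pos']-[P[0],P[1],0]
    print('clk',o['clock'],'gauge',((c*q[0]+s*q[1])*1e3).round(1),((-s*q[0]+c*q[1])*1e3).round(1),(q[2]*1e3).round(1),'F',o['force'].round(1),'open',round(o['opening'],4),'J',o['joint_pos'].round(0))
    print('world tgt',w.round(4),'shift',d.round(3),'rot',rv.round(3))
if __name__=='__main__': rep(*map(float,sys.argv[1:]))
E
python3 go.py -42 0 250
```

```text
clk 0.15 gauge -185.4 789.0 225.8 F [-0.1  0.2  1. ] open 0.0877 J [ 88.  21.   1.  -0. -70. -17.]
world tgt [ 0.4885 -0.1114  0.25  ] shift [ 4.186 -3.326 -0.155] rot [-2.000e-03 -0.000e+00  2.531e+00]
```

Emit:
{"op": "drive_tool", "data": {
  "moves": [
    [1, -1, -0.1, 0, 0, 0.8],
    [1, -1, -0.1, 0, 0, 0.8],
    [1, -1, -0.1, 0, 0, 0.8],
    [1, -1, -0.1, 0, 0, 0.8],
    [1, -1, -0.1, 0, 0, 0.8],
    [1, -1, -0.1, 0, 0, 0.8]
  ],
  "fingers": 0.5
}}

```text
clock: 0.75
tool_pos: [0.3074, 0.4493, 0.2418]
orientation: [-180.0, -0.0, -156.7]
force: [-0.2, 0.7, -0.1]
opening: 0.0659
```

```bash
python3 go.py -42 0 250
```

```text
clk 0.75 gauge -123.5 583.6 241.8 F [-0.2  0.7 -0.1] open 0.0659 J [ 76.   8. -15.  -0. -68. -53.]
world tgt [ 0.4885 -0.1114  0.25  ] shift [ 0.371 -3.911 -0.054] rot [-0.     0.     1.723]
```

Emit:
{"op": "drive_tool", "data": {
  "moves": [
    [0, -1, 0, 0, 0, 0.6],
    [0, -1, 0, 0, 0, 0.6],
    [0, -1, 0, 0, 0, 0.6],
    [0, -1, 0, 0, 0, 0.6]
  ]
}}

```text
clock: 1.15
tool_pos: [0.3675, 0.3072, 0.242]
orientation: [-180.0, -0.0, 168.9]
force: [-0.2, 0.4, 0.5]
opening: 0.0657
```

```bash
python3 go.py -42 0 250
```

```text
clk 1.15 gauge -88.8 433.3 242.0 F [-0.2  0.4  0.5] open 0.0657 J [ 63.   1. -22.  -0. -67. -75.]
world tgt [ 0.4885 -0.1114  0.25  ] shift [-1.33  -2.583 -0.052] rot [-1.000e-03  0.000e+00  1.149e+00]
```

Emit:
{"op": "drive_tool", "data": {
  "moves": [
    [-0.5, -1, 0, 0, 0, 0.5],
    [-0.5, -1, 0, 0, 0, 0.5],
    [-0.5, -1, 0, 0, 0, 0.5],
    [-0.5, -1, 0, 0, 0, 0.5]
  ]
}}

```text
clock: 1.55
tool_pos: [0.4119, 0.1424, 0.2421]
orientation: [-179.9, 0.0, 138.5]
force: [0.8, 0.6, -0.7]
opening: 0.0659
```

```bash
python3 go.py -42 0 250
```

```text
clk 1.55 gauge -73.5 263.2 242.1 F [ 0.8  0.6 -0.7] open 0.0659 J [ 45.  -3. -26.   0. -67. -87.]
world tgt [ 0.4885 -0.1114  0.25  ] shift [-1.504 -0.928 -0.051] rot [-0.001  0.     0.642]
```

Emit:
{"op": "drive_tool", "data": {
  "moves": [
    [-0.95, -0.6, 0, 0, 0, 0.64],
    [-0.95, -0.6, 0, 0, 0, 0.64],
    [-0.95, -0.6, 0, 0, 0, 0.64],
    [-0.95, -0.6, 0, 0, 0, 0.64],
    [-0.95, -0.6, 0, 0, 0, 0.64]
  ]
}}

```text
clock: 2.05
tool_pos: [0.459, -0.0221, 0.2419]
orientation: [-179.9, 0.1, 99.5]
force: [0.1, 0.5, 0.0]
opening: 0.066
```

```bash
python3 go.py -42 0 250
```

```text
clk 2.05 gauge -55.6 93.1 241.9 F [0.1 0.5 0. ] open 0.066 J [  22.   -1.  -24.    0.  -67. -102.]
world tgt [ 0.4885 -0.1114  0.25  ] shift [-0.62   0.096 -0.054] rot [-0.002  0.001 -0.007]
```

Emit:
{"op": "drive_tool", "data": {
  "moves": [
    [-0.62, 0.08, 0.25, 0, 0, -0.007],
    [-0.62, 0.08, 0.25, 0, 0, -0.007],
    [-0.62, 0.08, 0.25, 0, 0, -0.007],
    [-0.62, 0.08, 0.25, 0, 0, -0.007]
  ]
}}

```text
clock: 2.45
tool_pos: [0.4856, -0.1131, 0.2034]
orientation: [-179.8, 0.0, 99.8]
force: [0.1, 0.0, 0.0]
opening: 0.0655
```

```bash
python3 go.py -42 0 120; python3 - <<'E'
from fit import *
s=snap('wrist','w1'); im=cv2.imread('pics/w1.png')
for g in [(-.054,0,.108),(-.047,.020,.088),(-.047,-.020,.088),(0,.017,.088),(0,-.017,.088),(.0375,.072,.015),(.0675,.072,.015),(-.075,.125,.012),(-.054,-.125,.108)]:
    u,v=proj(s,g2w(P,g)); cv2.circle(im,(int(u),int(v)),4,(0,255,0),1); print(g,u.round(),v.round())
cv2.imwrite('pics/w1o.png',im); snap('top','t1')
E
```

```text
clk 2.45 gauge -45.2 -1.1 203.4 F [0.1 0.  0. ] open 0.0655 J [ 10.   5. -23.   0. -62. -90.]
world tgt [ 0.4885 -0.1114  0.12  ] shift [0.008 0.023 0.556] rot [-0.004  0.001 -0.003]
(-0.054, 0, 0.108) 316.0 233.0
(-0.047, 0.02, 0.088) 342.0 235.0
(-0.047, -0.02, 0.088) 290.0 235.0
(0, 0.017, 0.088) 337.0 290.0
(0, -0.017, 0.088) 295.0 290.0
(0.0375, 0.072, 0.015) 386.0 294.0
(0.0675, 0.072, 0.015) 384.0 320.0
(-0.075, 0.125, 0.012) 447.0 184.0
(-0.054, -0.125, 0.108) 143.0 234.0
```

View pics/w1o.png

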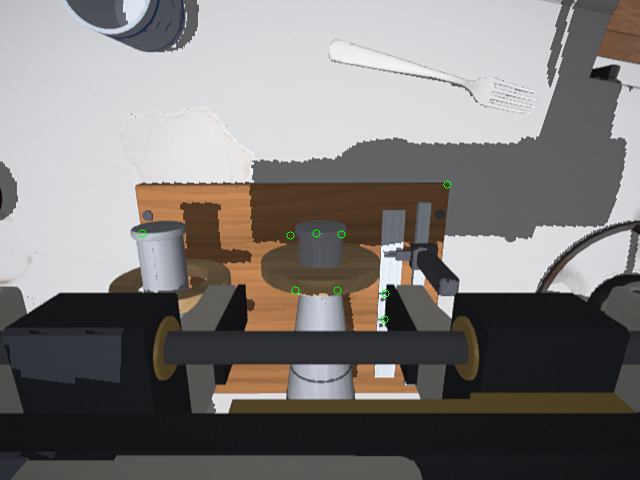

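```bash
python3 - <<'E'
from fit import *
s=load('w1'); R=np.array(s['R']);print(-R.T@s['t'],R)
for g in [(-.075,-.178,.012),(-.075,.125,.012),(-.054,-.145,.088),(-.054,-.105,.088),(-.054,-.125,.068),(-.054,.02,.088),(-.054,-.02,.088),(-.03,.1,.101)]:
    print(g,proj(s,g2w(P,g)).round(0))
E
python3 -c "
import cv2
im=cv2.imread('pics/w1.png')[170:320,100:470];cv2.imwrite('pics/w1z.png',cv2.resize(im,None,fx=2.15,fy=2.15,interpolation=2))"
```

```text
[ 0.40581991 -0.12623357  0.36194046] [[-1.69703358e-01  9.85495190e-01  3.57512830e-05]
 [ 9.43131535e-01  1.62397767e-01  2.90051501e-01]
 [ 2.85838554e-01  4.92564318e-02 -9.57011037e-01]]
(-0.075, -0.178, 0.012) [129. 185.]
(-0.075, 0.125, 0.012) [447. 184.]
(-0.054, -0.145, 0.088) [128. 227.]
(-0.054, -0.105, 0.088) [180. 227.]
(-0.054, -0.125, 0.068) [165. 221.]
(-0.054, 0.02, 0.088) [342. 226.]
(-0.054, -0.02, 0.088) [290. 226.]
(-0.03, 0.1, 0.101) [448. 261.]
```

View pics/w1z.png

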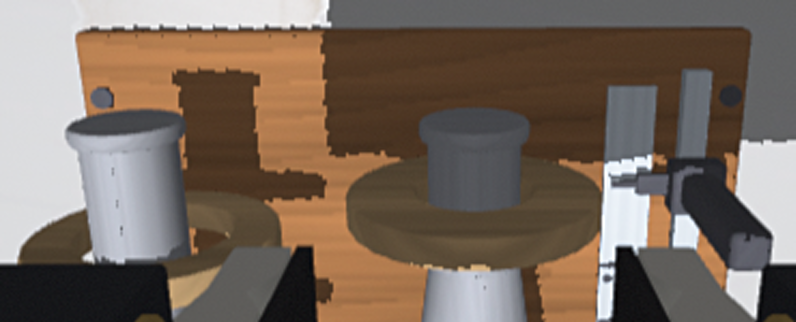

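```bash
sed -i "s/^r=least.*/&\nP=P.copy(); P[:2]+=0.002*np.array([-np.sin(P[2]),np.cos(P[2])])/" fit.py; python3 go.py -43 0 78
```

```text
clk 2.55 gauge -44.4 -1.8 204.7 F [-0.7  0.4  0.3] open 0.0654 J [ 10.   5. -23.   0. -62. -90.]
world tgt [ 0.4872 -0.1096  0.078 ] shift [0.013 0.011 0.844] rot [-0.001  0.001 -0.001]
```

Emit:
{"op": "drive_tool", "data": {
  "moves": [
    [0.013, 0.011, 0.3, 0, 0, 0],
    [0.013, 0.011, 0.55, 0, 0, 0],
    [0.013, 0.011, 0.75, 0, 0, 0],
    [0.013, 0.011, 0.84, 0, 0, 0],
    [0.013, 0.011, 0.84, 0, 0, 0],
    [0.013, 0.011, 0.84, 0, 0, 0]
  ]
}}

```text
clock: 3.15
tool_pos: [0.488, -0.1086, 0.0797]
orientation: [-180.0, 0.1, 100.0]
force: [0.6, 0.5, 1.0]
opening: 0.0657
```

```bash
python3 go.py -20 0 78; python3 - <<'E'
from h import *
snap('wrist','w2');snap('scene','s2')
im=np.hstack([cv2.resize(cv2.imread('pics/w2.png'),(400,300)),cv2.resize(cv2.imread('pics/s2.png')[150:300,230:430],(400,300))]);cv2.imwrite('pics/c2.png',im)
E
```

```text
clk 3.15 gauge -42.0 0.8 79.7 F [0.6 0.5 1. ] open 0.0657 J [ 10.  13. -32.   0. -45. -90.]
world tgt [ 0.5099 -0.1056  0.078 ] shift [-0.006  0.147  0.011] rot [-0.     0.001  0.001]
```

View pics/c2.png

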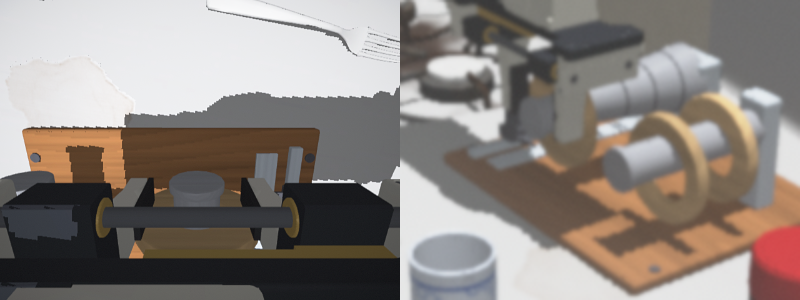

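Emit:
{"op": "drive_tool", "data": {
  "moves": [
    [-0.005, 0.03, 0.01, 0, 0, 0],
    [-0.005, 0.06, 0.01, 0, 0, 0],
    [-0.005, 0.09, 0.01, 0, 0, 0],
    [-0.005, 0.12, 0.01, 0, 0, 0],
    [-0.005, 0.15, 0.01, 0, 0, 0],
    [-0.005, 0.18, 0.01, 0, 0, 0],
    [-0.005, 0.21, 0.01, 0, 0, 0],
    [-0.005, 0.24, 0.01, 0, 0, 0]
  ]
}}

```text
clock: 4.05
tool_pos: [0.5241, -0.1034, 0.0786]
orientation: [180.0, 0.1, 100.0]
force: [-1.2, -0.2, 1.9]
opening: 0.0659
```

```bash
python3 go.py 10 0 78
```

```text
clk 4.05 gauge -5.6 -0.3 78.6 F [-1.2 -0.2  1.9] open 0.0659 J [ 10.  16. -28.   0. -46. -90.]
world tgt [ 0.5394 -0.1005  0.078 ] shift [0.002 0.104 0.004] rot [0.001 0.001 0.   ]
```

Emit:
{"op": "drive_tool", "data": {
  "moves": [
    [0, 0.02, 0.004, 0, 0, 0],
    [0, 0.04, 0.004, 0, 0, 0],
    [0, 0.06, 0.004, 0, 0, 0],
    [0, 0.08, 0.004, 0, 0, 0],
    [0, 0.1, 0.004, 0, 0, 0],
    [0, 0.12, 0.004, 0, 0, 0],
    [0, 0.14, 0.004, 0, 0, 0]
  ]
}}

```text
clock: 4.75
tool_pos: [0.5427, -0.101, 0.078]
orientation: [-179.8, 0.1, 99.9]
force: [-10.1, -7.0, 10.3]
opening: 0.0662
```

```bash
python3 go.py 20 0 78
```

```text
clk 4.75 gauge 13.1 -1.1 78.0 F [-10.1  -7.   10.3] open 0.0662 J [ 10.  17. -26.   0. -47. -90.]
world tgt [ 0.5493 -0.0987  0.078 ] shift [ 0.007  0.046 -0.   ] rot [-0.004  0.002 -0.   ]
```

```bash
cat > look.py <<'E'
import sys
from h import *
t=sys.argv[1]
for n in('top','scene','wrist'): snap(n,n[0]+t)
a=cv2.resize(cv2.imread(f'pics/t{t}.png')[110:290,160:400],(400,300),interpolation=2);b=cv2.resize(cv2.imread(f'pics/s{t}.png')[150:300,240:440],(400,300),interpolation=2);c=cv2.resize(cv2.imread(f'pics/w{t}.png'),(400,300),interpolation=3)
cv2.imwrite(f'pics/c{t}.png',np.vstack([np.hstack([a,b]),np.hstack([c,c*0])]))
E
python3 look.py 3
```

```text
(no output)
```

View pics/c3.png

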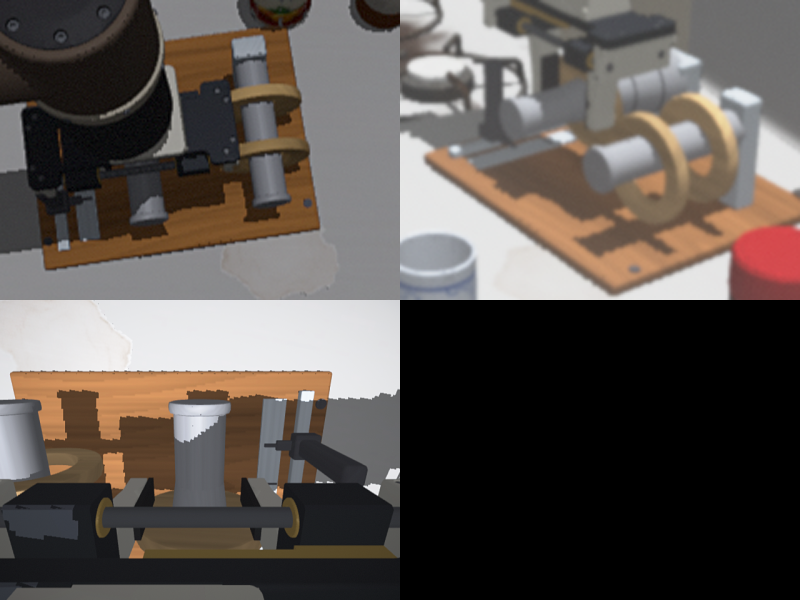

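Emit:
{"op": "drive_tool", "data": {
  "moves": [
    [0, 0.01, 0, 0, 0, 0],
    [0, 0.02, 0, 0, 0, 0],
    [0, 0.02, 0, 0, 0, 0]
  ]
}}

```text
clock: 5.2
tool_pos: [0.5443, -0.1012, 0.0779]
orientation: [-179.6, 0.1, 99.9]
force: [-6.6, -2.8, 6.7]
opening: 0.0657
```

```bash
python3 go.py 20 0 78
```

```text
clk 5.2 gauge 14.7 -1.6 77.9 F [-6.6 -2.8  6.7] open 0.0657 J [ 10.  18. -25.   0. -47. -90.]
world tgt [ 0.5493 -0.0987  0.078 ] shift [ 0.011  0.036 -0.001] rot [-0.006  0.002 -0.001]
```

Emit:
{"op": "drive_tool", "data": {
  "moves": [
    [0.005, 0.015, 0, 0, 0, 0],
    [0.005, 0.03, 0, 0, 0, 0],
    [0.005, 0.04, 0, 0, 0, 0],
    [0.005, 0.04, 0, 0, 0, 0]
  ]
}}

```text
clock: 5.6
tool_pos: [0.5446, -0.1011, 0.0776]
orientation: [-179.0, 0.1, 99.8]
force: [-19.6, -4.4, 17.9]
opening: 0.0654
```

```bash
python3 go.py 30 0 78
```

```text
clk 5.6 gauge 15.0 -1.5 77.6 F [-19.6  -4.4  17.9] open 0.0654 J [ 10.  18. -25.   0. -48. -90.]
world tgt [ 0.5591 -0.097   0.078 ] shift [ 0.011  0.1   -0.004] rot [-0.016  0.002 -0.002]
```

Emit:
{"op": "drive_tool", "data": {
  "moves": [
    [0, -0.1, 0, 0, 0, 0],
    [0, -0.3, 0, 0, 0, 0],
    [0, -0.5, 0, 0, 0, 0],
    [0, -0.5, 0, 0, 0, 0],
    [0, -0.5, -0.4, 0, 0, 0],
    [0, -0.8, -1, 0, 0, 0],
    [0, -1, -1, 0, 0, 0],
    [0, -1, -1, 0, 0, 0]
  ]
}}

```text
clock: 6.4
tool_pos: [0.3995, -0.126, 0.2334]
orientation: [-179.4, 0.2, 99.9]
force: [1.5, 0.2, 0.3]
opening: 0.066
```

```bash
python3 look.py 4;python3 go.py 30 0 78
```

```text
clk 6.55 gauge -131.5 -0.9 232.1 F [-0.3 -0.5 -0.4] open 0.0658 J [ 10.  -4. -29.   0. -67. -90.]
world tgt [ 0.5591 -0.097   0.078 ] shift [0.01  1.087 1.016] rot [-0.01   0.002 -0.002]
```

View pics/c4.png

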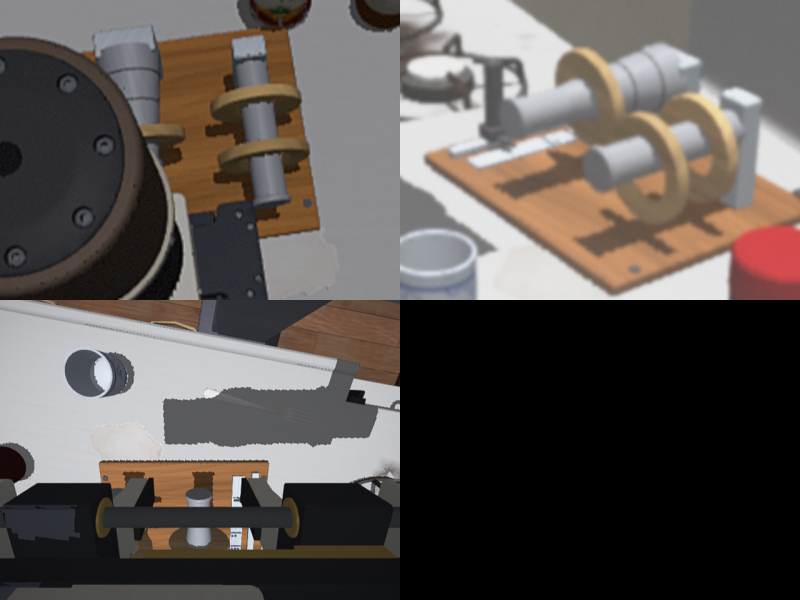

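```bash
cat > ov.py <<'E'
import sys
from fit import *
t=sys.argv[1]; th=np.linspace(0,2*np.pi,80); out=[]
for n,(x0,y0) in(('s',(300,160)),('t',(180,110))):
    s=load(n+t);k=6; im=cv2.resize(cv2.imread(f'pics/{n}{t}.png'),None,fx=k,fy=k,interpolation=2)
    for raw in(0,1):
        if raw: 
            for x,r,col in((.0375,.048,(0,255,0)),(.0255,.048,(255,0,0)),(.0675,.026,(0,255,0)),(.0975,.030,(0,255,0)),(-.054,.02,(0,255,0))):
                uv=(proj(s,g2w(P,np.stack([x+0*th,r*np.cos(th),.088+r*np.sin(th)],-1)))+.5)*k; cv2.polylines(im,[uv.astype(int)],1,col,1)
        out.append(im[y0*k:y0*k+480,x0*k:x0*k+640].copy())
for n,i in(('s',1),('t',3)):
    cv2.imwrite(f'pics/ov{n}{t}.png',np.hstack([out[i-1],out[i]])[:,:].copy() if 0 else cv2.resize(np.hstack([out[i-1],out[i]]),(800,300),interpolation=3))
E
python3 ov.py 4
```

```text
(no output)
```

View pics/ovs4.png

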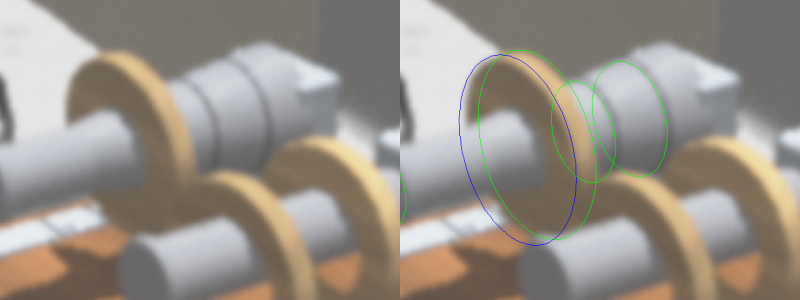

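View pics/ovt4.png

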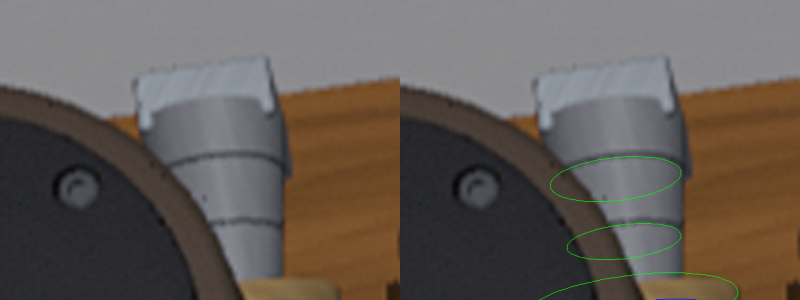

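```bash
python3 - <<'E'
from fit import *
T=load('top0')
u,v=(200+.5)/4-.5+165,(457+.5)/4-.5+115
w=onz(T,u,v,.026);c,s=np.cos(P[2]),np.sin(P[2]);q=w[:2]-P[:2];print('tip',c*q[0]+s*q[1],-s*q[0]+c*q[1])
u,v=(85+.5)/4-.5+165,(432+.5)/4-.5+115
w=onz(T,u,v,.101);q=w[:2]-P[:2];print('posttop',c*q[0]+s*q[1],-s*q[0]+c*q[1])
E
python3 go.py -20 140 230
```

```text
tip -0.007971048112106608 0.06172201874153069
posttop -0.00650211867621418 0.096831940021927
clk 6.55 gauge -131.5 -0.9 232.1 F [-0.3 -0.5 -0.4] open 0.0658 J [ 10.  -4. -29.   0. -67. -90.]
world tgt [0.4856 0.0322 0.23  ] shift [0.941 0.741 0.004] rot [-0.01   0.002 -0.002]
```

Emit:
{"op": "drive_tool", "data": {
  "moves": [
    [0.94, 0.2, 0, -0.01, 0, 0],
    [0.94, 0.4, 0, -0.01, 0, 0],
    [0.94, 0.4, 0, -0.01, 0, 0],
    [0.94, 0.4, 0, -0.01, 0, 0]
  ],
  "fingers": -0.1
}}

```text
clock: 6.95
tool_pos: [0.4375, 0.0278, 0.2303]
orientation: [180.0, 0.1, 100.1]
force: [-0.5, 0.1, -0.3]
opening: 0.0412
```

```bash
python3 look.py 5;python3 ov.py 5;python3 go.py -8 100 230
```

```text
clk 7.1 gauge -70.9 140.6 230.0 F [-1.  -0.3  0.5] open 0.0396 J [  29.   -3.  -27.    0.  -66. -109.]
world tgt [ 0.5044 -0.0051  0.23  ] shift [-0.27  0.42 -0.  ] rot [-0.002  0.003 -0.   ]
```

View pics/ovt5.png

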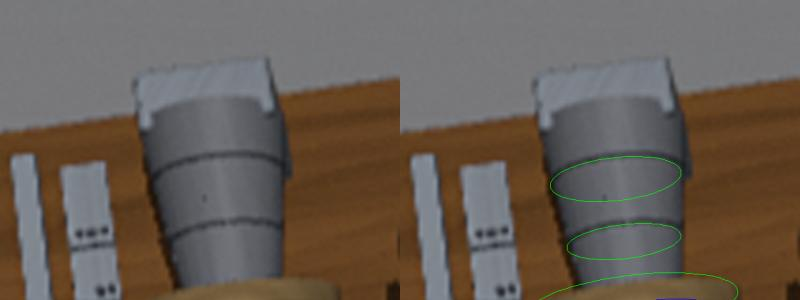

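View pics/w5.png

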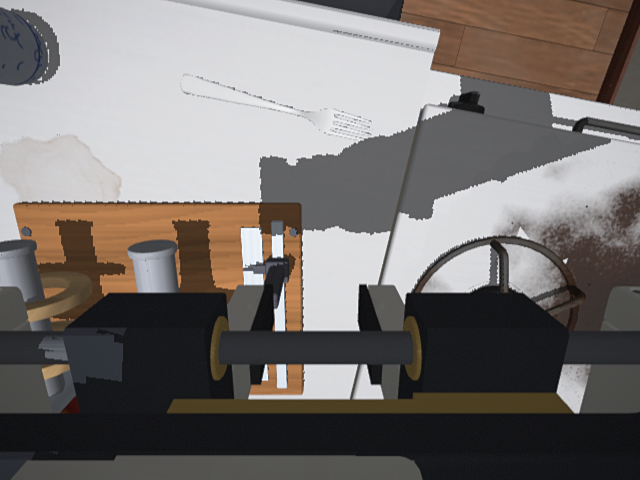

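```bash
sed -i "s/('t',(180,110))/('t',(180,145))/" ov.py; python3 ov.py 5
```

```text
(no output)
```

View pics/ovt5.png

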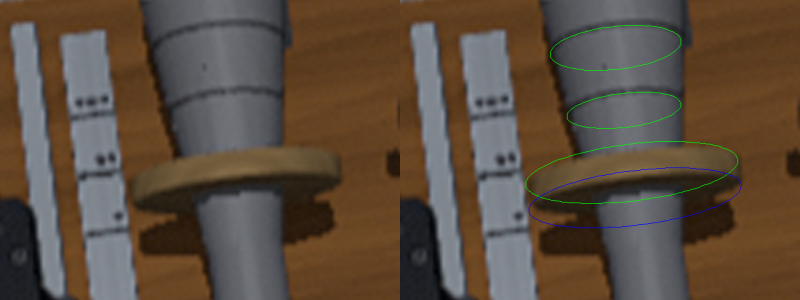

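```bash
cat > ringfit.py <<'E'
import sys
from fit import *
t=sys.argv[1]
th=np.linspace(0,2*np.pi,72,endpoint=False)
def ringpts(q):
    x,y,z,pi,ya=q; 
    ax=np.array([np.cos(pi)*np.cos(ya),np.cos(pi)*np.sin(ya),-np.sin(pi)]) # pi>0: axis far end points down = leans forward(top ahead)
    e1=np.cross([0,0,1],ax);e1/=np.linalg.norm(e1);e2=np.cross(ax,e1)
    c=np.array([x,y,z]); C=.048*(np.cos(th)[:,None]*e1+np.sin(th)[:,None]*e2)
    return np.vstack([c+ax*.006+C,c-ax*.006+C])
views={}
for n,box in(('t',(205,175,290,215)),('s',(300,160,365,235))):
    s=load(n+t);rgb=s['pixels'].astype(int); x0,y0,x1,y1=box
    im=cv2.resize(s['pixels'][y0:y1,x0:x1],None,fx=4,fy=4,interpolation=cv2.INTER_CUBIC)
    hsv=cv2.cvtColor(im,cv2.COLOR_RGB2HSV)
    m=cv2.inRange(hsv,(13,50,60 if n=='t' else 90),(27,175,255))
    if n=='s': m[:, :]=m
    m=cv2.morphologyEx(m,cv2.MORPH_OPEN,np.ones((3,3)))
    views[n]=(s,box,m,im)
    cv2.imwrite(f'pics/m{n}{t}.png',np.hstack([cv2.cvtColor(im,cv2.COLOR_RGB2BGR),cv2.cvtColor(m,cv2.COLOR_GRAY2BGR)]))
E
python3 ringfit.py 5
python3 -c "
import cv2,numpy as np
a=cv2.imread('pics/mt5.png');b=cv2.imread('pics/ms5.png');print(a.shape,b.shape)
o=np.zeros((460,800,3),np.uint8);o[:160,:680]=a;o[160:460,:520]=b;cv2.imwrite('pics/m5.png',o)"
```

```text
(160, 680, 3) (300, 520, 3)
```

View pics/m5.png

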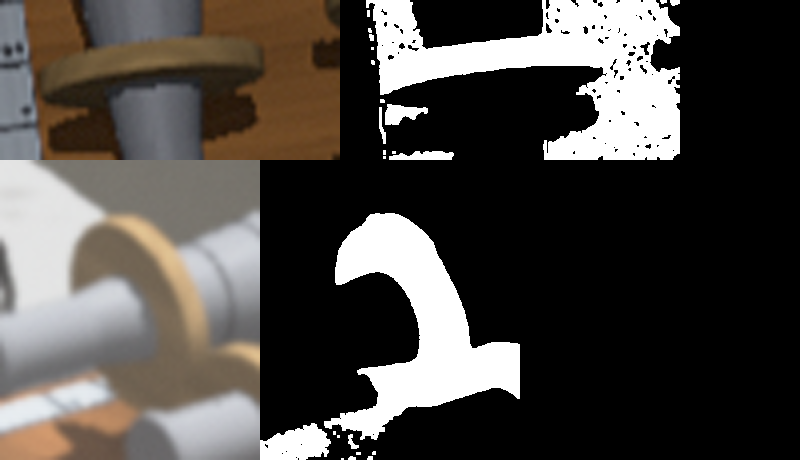

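```bash
python3 - <<'E'
from h import *
for n,(x0,y0,x1,y1),k in(('t',(208,178,278,208),11),('s',(305,165,365,230),9)):
    im=cv2.imread(f'pics/{n}5.png')[y0:y1,x0:x1]; im=cv2.convertScaleAbs(im,alpha=1.8 if n=='t' else 1.1)
    cv2.imwrite(f'pics/z{n}5.png',cv2.resize(im,None,fx=k,fy=k,interpolation=2))
E
```

```text
(no output)
```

View pics/zt5.png

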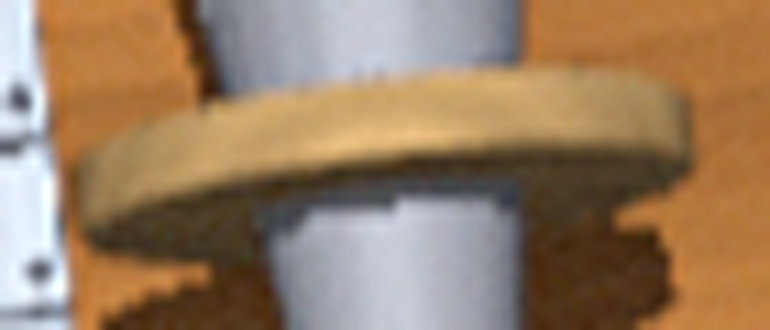

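View pics/zs5.png

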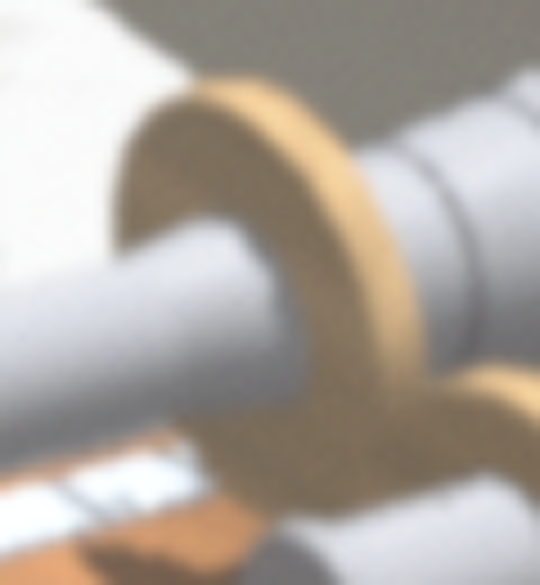

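```bash
cat > rf2.py <<'E'
import sys
sys.argv=['x','5']
from ringfit import *
pt=[(80,190),(130,135),(215,100),(300,83),(420,70),(540,66),(640,72),(675,82),(690,110),(690,160),(615,212),(85,225),(110,250),(170,260),(215,262)]
ps=[(118,215),(122,165),(150,115),(190,85),(235,77),(280,88),(330,130),(375,185),(405,250),(422,320),(425,375),(190,440),(215,480),(255,508)]
A=[(load('t5'),(np.array(pt)+.5)/11-.5+[208,178]),(load('s5'),(np.array(ps)+.5)/9-.5+[305,165])]
def res(q,sel=(0,1)):
    o=[]
    for i in sel:
        s,p=A[i]; off=q[5+2*i:7+2*i]
        h=cv2.convexHull((proj(s,g2w(P,ringpts(q[:5])))+off).astype(np.float32))
        o+=[cv2.pointPolygonTest(h,(float(a),float(b)),True) for a,b in p]
        o+=list(off/1.5)  # calib offset prior
    return np.array(o)
best=None
for pi in(-.2,-.1,0,.1):
    r=least_squares(res,[.031,0,.088,pi,0,0,0,0,0],x_scale=[.01,.01,.01,.1,.1,1,1,1,1],diff_step=1e-3,loss='soft_l1')
    if best is None or r.cost<best.cost: best=r
q=best.x; print('cost',best.cost,'xyz mm',(q[:3]*1e3).round(1),'pitch,yaw deg',np.degrees(q[3:5]).round(1),'off px',q[5:].round(1)); print(best.fun.round(1))
J=best.jac;C=np.linalg.inv(J.T@J)*0.3;print('sd',np.sqrt(np.diag(C))[:5])
E
python3 rf2.py
```

```text
cost 2.755306330332267 xyz mm [34.1 -1.8 87.3] pitch,yaw deg [-6.3 -1.8] off px [-0.   0.   0.  -0.5]
[ 0.5  1.2 -0.  -0.3 -0.3 -0.2 -0.2  0.   0.4  0.9  0.2  0.6  0.1 -0.2
 -0.3 -0.   0.   0.3  0.2  0.6 -0.4  0.1  0.   0.2 -0.2 -0.   0.5  1.
  0.4 -0.1  0.7  0.  -0.4]
sd [0.00057159 0.00057374 0.00183156 0.00830286 0.00846404]
```

```bash
python3 go.py -38 98 82
```

```text
clk 7.1 gauge -70.9 140.6 230.0 F [-1.  -0.3  0.5] open 0.0396 J [  29.   -3.  -27.    0.  -66. -109.]
world tgt [ 0.4752 -0.0122  0.082 ] shift [-0.281  0.222  0.987] rot [-0.002  0.003 -0.   ]
```

Emit:
{"op": "drive_tool", "data": {
  "moves": [
    [-0.28, 0.22, 0.1, 0, 0, 0],
    [-0.28, 0.22, 0.3, 0, 0, 0],
    [-0.28, 0.22, 0.55, 0, 0, 0],
    [-0.28, 0.22, 0.8, 0, 0, 0],
    [-0.28, 0.22, 0.98, 0, 0, 0],
    [-0.28, 0.22, 0.98, 0, 0, 0],
    [-0.28, 0.22, 0.98, 0, 0, 0]
  ],
  "fingers": -1
}}

```text
clock: 7.8
tool_pos: [0.4749, -0.0131, 0.0833]
orientation: [-179.8, 0.2, 99.9]
force: [0.5, -0.0, 0.6]
opening: 0.0005
```

```bash
python3 look.py 6;python3 go.py 18 98 82
```

```text
clk 7.95 gauge -37.1 98.0 84.7 F [ 0.2 -0.5  0.3] open 0.0001 J [  22.   10.  -35.    0.  -45. -103.]
world tgt [ 0.5303 -0.0026  0.082 ] shift [0.    0.368 0.018] rot [ 0.001  0.002 -0.001]
```

View pics/c6.png

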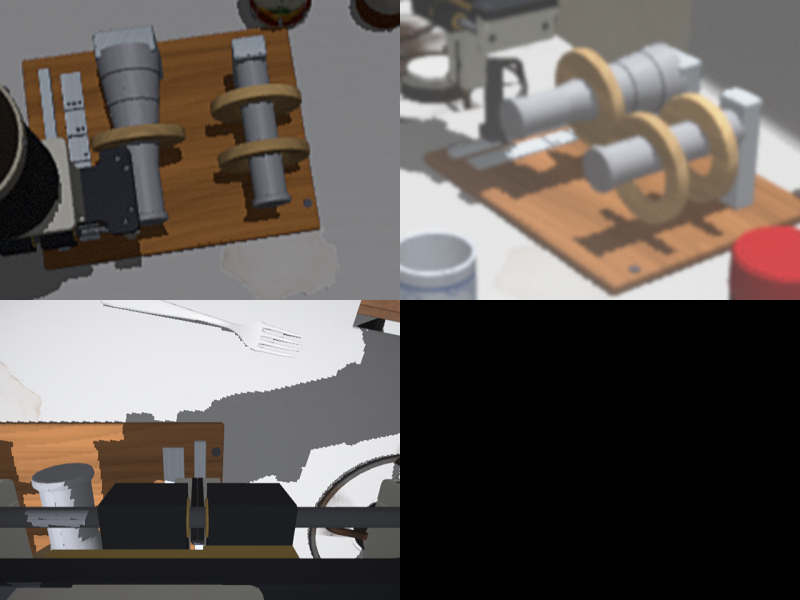

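Emit:
{"op": "drive_tool", "data": {
  "moves": [
    [0, 0.05, 0.005, 0, 0, 0],
    [0, 0.1, 0.005, 0, 0, 0],
    [0, 0.15, 0.005, 0, 0, 0],
    [0, 0.2, 0.005, 0, 0, 0],
    [0, 0.25, 0.005, 0, 0, 0],
    [0, 0.3, 0.005, 0, 0, 0],
    [0, 0.34, 0.005, 0, 0, 0],
    [0, 0.36, 0.005, 0, 0, 0]
  ]
}}

```text
clock: 8.75
tool_pos: [0.5298, -0.0027, 0.0837]
orientation: [180.0, 0.1, 99.9]
force: [-1.5, -0.4, 0.3]
opening: 0.0003
```

Emit:
{"op": "drive_tool", "data": {
  "moves": [
    [0, 0, 0, 0, 0, 0],
    [0, -0.15, 0, 0, 0, 0],
    [0, -0.4, 0, 0, 0, 0],
    [0, -0.7, -0.2, 0, 0, 0],
    [0.3, -1, -0.8, 0, 0, 0],
    [0.6, -1, -0.9, 0, 0, 0],
    [0.6, -1, -0.9, 0, 0, 0]
  ]
}}

```text
clock: 9.45
tool_pos: [0.3656, 0.0603, 0.2199]
orientation: [179.9, 0.1, 99.8]
force: [1.3, 1.1, 0.7]
opening: 0.0002
```

```bash
python3 look.py 7; python3 - <<'E'
from h import *
im=cv2.imread('pics/t7.png')[150:240,175:285]; im=cv2.convertScaleAbs(im,alpha=1.7); cv2.imwrite('pics/z7.png',cv2.resize(im,None,fx=6.5,fy=6.5,interpolation=2))
E
python3 go.py 18 98 82
```

```text
clk 9.6 gauge -131.6 190.4 220.6 F [ 0.3  0.1 -0.6] open 0.0004 J [  41.  -10.  -35.    0.  -65. -121.]
world tgt [ 0.5303 -0.0026  0.082 ] shift [-0.621  0.989  0.93 ] rot [ 0.006 -0.001  0.004]
```

View pics/z7.png

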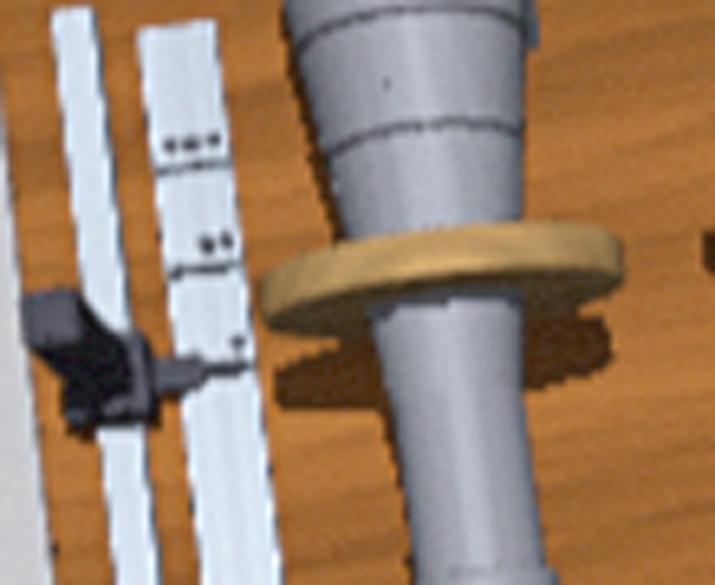

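View pics/c7.png

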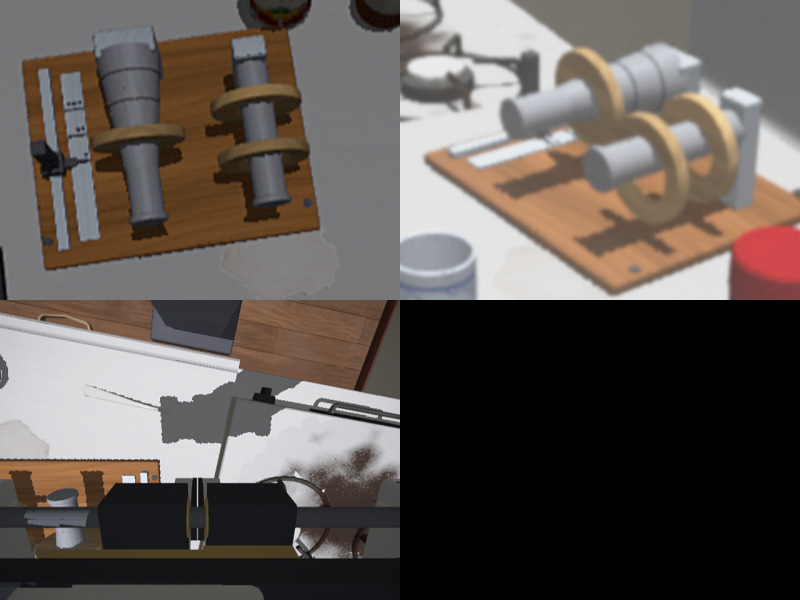

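```bash
python3 - <<'E'
from fit import *
S=load('scene0'); im=cv2.imread('pics/scene0.png'); k=8
im=cv2.resize(im,None,fx=k,fy=k,interpolation=2); raw=im.copy(); th=np.linspace(0,2*np.pi,90)
for (x,y) in((-.020,0),(0,-.125),(.055,-.125)):
  for b,col in((44,(255,0,0)),(52,(0,255,255)),(60,(255,0,255))):
    z=.105-b/2000
    for r,xx in((b/2000,x-.006),(b/2000,x+.006)):
        uv=(proj(S,g2w(P,np.stack([xx+0*th,y+r*np.cos(th),z+r*np.sin(th)],-1)))+.5)*k; cv2.polylines(im,[uv.astype(int)],1,col,1)
def crop(i,x0,y0,w,h): return i[y0*k:(y0+h)*k,x0*k:(x0+w)*k]
o=np.hstack([np.vstack([crop(raw,285,175,50,37),crop(im,285,175,50,37)]),np.vstack([crop(raw,335,190,50,37),crop(im,335,200,50,37)])])
o=np.hstack([crop(raw,285,175,48,70),crop(raw,335,190,48,70)]);o2=np.hstack([crop(im,285,175,48,70),crop(im,335,190,48,70)])
cv2.imwrite('pics/b1.png',o);cv2.imwrite('pics/b2.png',o2)
E
```

```text
(no output)
```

View pics/b1.png

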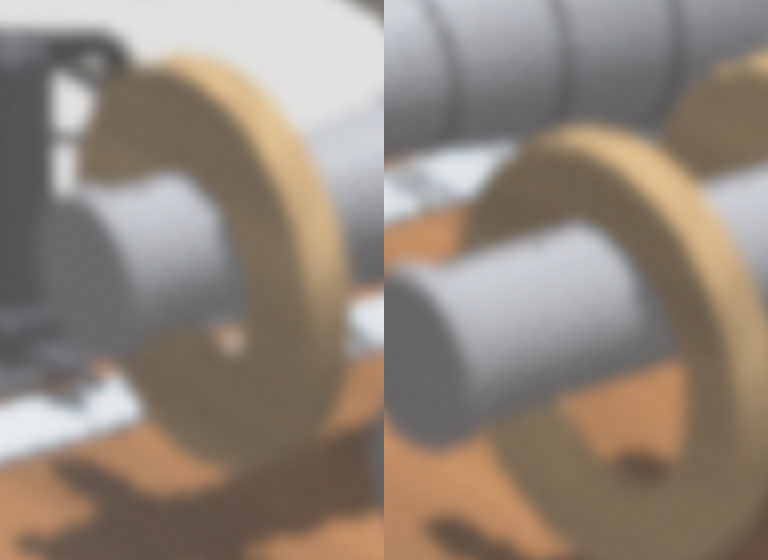

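View pics/b2.png

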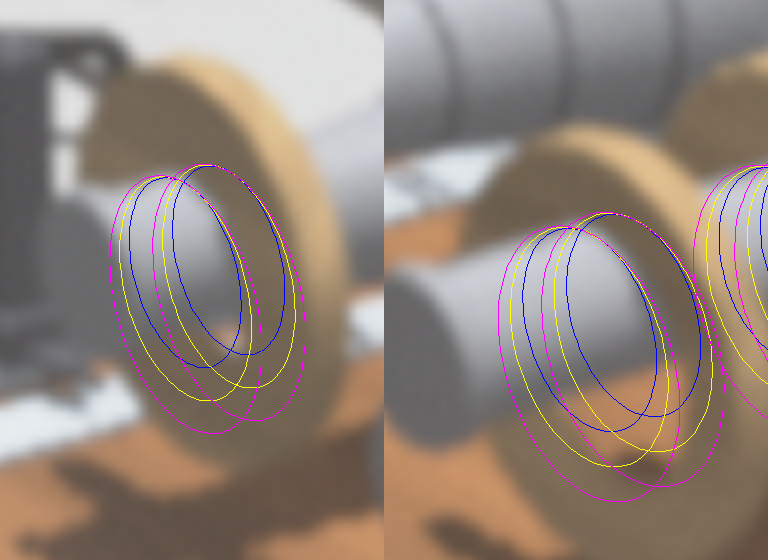

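```bash
python3 -c "
from plant import ticket
print(ticket.close_job())"
```

```text
the job is handed in; nothing more can be done
None
```

I slid the ring from the nose along the taper until it stopped, set the pointer at scale line 1, backed the arm clear and handed in the job at about 9.6 s. No verdict was reported.

- **Which ring:** It is the 44 mm ring. Its bore matched the 44 mm outline in the first scene picture.
- **Seating:** I pushed it with both fingers until it went no farther, with the force rising to about 20 N. By the finger position its far face was then at gauge x of about 36.5 mm; the line is at 37.5.
- **After release:** The ring stayed in place. A camera fit gave a lean back of about 6.6 degrees, under the 7.6 allowed for a snug ring.
- **Pointer:** The last top picture shows the tip over the one-dot line, within about 1 mm.
- **Everything else:** By eye, the spares, cup and canister had not moved in the last pictures.

Some checks disagreed:

- **Ring position:** The camera fit put the ring's centre at x 34, y -1.8, z 87 in taper-frame terms (88 is the axis height). The finger stop gave x of about 30.5. Both lie inside the 26.5–36.5 range, but the camera value is near its upper edge.
- **Gauge position:** The wrist and top cameras differed by 2–3 mm across the gauge. I used a compromise between them, so the -1.8 mm in y may be mostly that offset.
- **Upward force:** The fingers also felt about 18 N upward during the last push. I took it as friction from the ring rising, but did not confirm it.

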